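# Hardness check under the housing cover

### The job

Lift the loose round cover off the grey housing and set it down right way up on the bench, without dropping it. Then take the dial hardness gauge out of its wooden holder and hold it upright with its spring foot inside the circle marked on the rubber pad in the housing, pressing gently so that the foot is pushed in about half way and never rammed. Finish while still holding the gauge there in the gripper, and leave the bin, the reel and the tin where they are.

Things in the scene. Friction and masses are not known exactly. Their poses are not given: they have to be found in the camera images.
- housing: Grey bearing housing, fixed to the bench: a 110 x 110 x 12 mm foot plate with four bolt heads, and on it an upright round pot, 94 mm outside diameter, open at the top (rim 80 mm above the bench, wall 8 mm, recess 78 mm across). Origin at the centre of its underside on the bench, z up. It may stand on either side of the bench, turned any way.
- pad: Black rubber disc, 74 mm across, level, fixed in the housing's recess. Origin at the centre of its top face, 62 mm above the bench (18 mm below the rim), z up, x towards the marked circle.
- spot (a point): Centre of the white circle (18 mm across) marked on the pad's top face, 18 mm off the pad's centre; hidden by the cover at the start.
- cover: Loose metal cover, about 250 g. Origin at the centre of its underside, z up: a plug 72 mm across, 8 mm high, loose in the recess; a disc 100 mm across, 7 mm thick, resting on the rim (origin then 72 mm above the bench); a black central knob 22 mm across, 34 mm high (15 to 49 mm above the origin). Set down, it stands on its plug, origin at bench height.
- knob (a point): Point on the axis of the cover's knob, 10 mm below the knob's top (39 mm above the cover's origin).
- holder: Wooden block 80 x 80 x 70 mm high, fixed to the bench, with an upright through hole 25 mm across in its middle in which the gauge hangs. Origin at the centre of its underside, z up. It stands on the side of the bench away from the housing.
- gauge: Dial hardness gauge, about 200 g, hanging loose and upright in the holder. Origin on its axis under its collar (70 mm above the bench in the holder), z up. Collar 32 mm across, 6 mm high. Above: round dial head like a thick upright coin, 56 mm across, 24 mm thick, axis along x (white face to -x), centre 42 mm above the origin. Below: barrel 18 mm across, 40 mm long, with the sprung foot.
- dial (a point): Centre of the gauge's dial head (42 mm above the gauge's origin, on the gauge's axis).
- foot (a point): Flat end of the gauge's sprung foot (10 mm across), on the gauge's axis; 56 mm below the gauge's origin when not pressed.
- plunger (a joint): How far the foot is pushed into the gauge: 0 when free, 0.012 m when bottomed. A spring: 1.5 N at the start of the travel, 3.3 N half way, 5.1 N at the bottom.
- bin: Bystander: blue open bin, 100 x 150 x 60 mm, with tube offcuts; origin at the centre of its underside.
- reel: Bystander: reel of solder wire with red flanges, 60 mm across, 40 mm high, standing on its end; origin at the centre of its underside.
- tin: Bystander: round tin with a yellow lid, 68 mm across, 53 mm high; origin at the centre of its underside.
Not all that is in view belongs to the job. What is shaped like the cover but green or purple is not meant.

How it is judged:
By the outcome, as a careful person would: the job done as asked, in the order asked, and still so for the second after the job is handed in, while the arm keeps its last pose, push and grip.
It also fails if it takes over 51 s, if anything falls off the work surface, if the arm or the gripper's body presses on something with over 40 N, if the wrist force passes 120 N, or if a joint passes its speed limit or range.

### The arm

A 6-joint arm with a two-finger parallel gripper is mounted at the origin on the work surface. World frame = base frame: x ahead of the robot, y to its left, z up, the work surface at z = 0. Lengths are in m, angles in rad, forces in N, time in s.
With the tool pointing down it reaches from about 0.275 to 0.875 m from the base axis. Payload 12.5 kg.
Tool frame: the origin (TCP) lies on the centre line of the jaws, within the pads' length; the fingertips stand manip.finger_overhang ahead of it and the grasp point (between the pads) lies 6 mm ahead of it (manip.finger_overhang is the distance from the TCP to the fingertips, in m); z points along the fingers, x is the direction in which the jaws open and shut, and the axes are right-handed (so a half turn about z gives the same grasp; the last joint's range is limited). The gripper opens to 85 mm and grips with 20 to 120 N. Pads are 22 mm wide; open, the fingers measure 114 mm over their backs; the gripper's body (76 mm by 85 mm) begins 54 mm behind the grasp point. The pads swing forward as they close: fully open they stand 13 mm farther back than shut.
Start: joints at [-1.283, 0.351, 1.652, -0, 1.139, -0.085], TCP at [0.2, -0.512, 0.256] pointing down, gripper open.
Joint ranges: [-2.75, 2.75], [-0.79, 2.1], [0.01, 2.65], [-1.57, 4.71], [0.07, 3.14], [-2.87, 2.87]. Speed limits (rad/s): [2.22, 2.22, 2.79, 3.14, 3.14, 3.14].

### API

Orientations are given as a unit quaternion [x, y, z, w].
In Python, from station import manip gives the robot as it stands. The module is installed in compiled form; this text tells all that it offers.
- The arm moves only by the tool play_rows, never from a script. Its argument "moves" is a list of rows, each a list of 6 numbers: the shift along the tool's x, y, z in m, then the turn, a rotation vector about the tool's x, y, z in rad. A call has exactly 5 rows; each row shifts and turns the commanded pose from where the row before left it, along the tool's axes as they then stand; what a row does not reach is not made up. A row lasts 1/10 s, in which the tool goes at most 50 mm and 8.59 degrees, less where a joint would pass 70% of its speed; a pose out of reach is approached as far as the arm can. A call is refused whole if a number of a shift passes 0.05 or a number of a turn 0.15, either way. A call with a gripper value outside its range is refused whole. "claw" is the opening, from 0 (shut) to 1 (fully open), set as the call begins (left out, the last holds). The fingers move at their own pace and stop on an object; the grip force is fixed at half the most. Time passes only in rows, so rows that do not move let the fingers close, or fill a call up. It gives the time, the measured TCP pose, the force and the opening at its end, in the units of the state.
- manip.get_state(): the state, without advancing time (a new reading comes with each control period).
- manip.snapshot(name): name is "scene" or "side" or "wrist"; returns the picture (384x512x3 uint8, red, green, blue); there is no depth.
- manip.camera_info(name): a dict with "fx", "fy", "cx", "cy" (pixels), "D" ([k1, k2, p1, p2, k3] as OpenCV has them; the pictures are not rectified), "world_to_cam" (4x4, takes a point from world to camera coordinates). Camera axes: x right, y down, z forward; pixel columns grow to the right and rows downward; lengths in m; the calibration is good to about 2 mm. A picture is of the moment at which its call begins: read the wrist's pose just before it. camera_info takes no time and is no camera call; for the wrist camera it gives the pose at the moment of the call.
- manip.close_job(): hands the job in, once; it reports no verdict.
The state is a dict: "clock": time; "joint_positions": joint angles; "dq": joint speeds; "effort": joint torques, N m; "ee_pos": TCP position; "tcp_rot": TCP orientation; "wrist_force": force on the tool from outside, world axes, zero at the start; "ft_torque": the same for the moment, N m; "finger_gap": finger opening in m.
Only numpy, scipy, OpenCV 4.12 (cv2) and the standard library are available. Lean on these libraries where they do the work, as an engineer would, in place of code of your own. Each camera call takes 0.05 s, during which the arm holds its last target. There are 200 camera calls.

## Working session

There is one attempt and no reset: what is moved stays moved. The work goes in short steps, Python scripts to look and compute and a tool call to move; the robot and the scene stay as the last step left them, time stands still between calls to the robot, and variables do not carry over. Pictures are saved under pics/ and viewed, about 8 in all and at most 12, crops included, and the job is handed in when it is done.

Besides the shell and the picture viewer there is one more tool, called after "Emit:" as name(argument=value, ...) on one line, values as JSON. play_rows: Moves the arm, as the interface text tells. Its arguments: {"type":"object","properties":{"moves":{"type":"array"},"claw":{"type":"number"}},"required":["moves"]}

```bash
mkdir -p pics
cat > h.py <<'E'
from station import manip
import numpy as np, cv2, json
from scipy.spatial.transform import Rotation as R
def snap(n,name):
    ci=manip.camera_info(n); im=manip.snapshot(n)
    np.savez(f'pics/{name}.npz',im=im,K=np.array([[ci['fx'],0,ci['cx']],[0,ci['fy'],ci['cy']],[0,0,1]]),D=np.array(ci['D'],float),T=np.array(ci['world_to_cam']))
    return im
def load(name): return np.load(f'pics/{name}.npz')
def save(name,im): cv2.imwrite(f'pics/{name}.png',im[:,:,::-1])
def pt(name,u,v,z):
    d=load(name); r=cv2.undistortPoints(np.array([[[u,v]]],float),d['K'],d['D'])[0,0]
    T=d['T']; dr=T[:3,:3].T@np.array([r[0],r[1],1]); c=-T[:3,:3].T@T[:3,3]
    return c+dr*(z-c[2])/dr[2]
def proj(name,P):
    d=load(name); T=d['T']
    return cv2.projectPoints(np.array(P,float).reshape(-1,1,3),cv2.Rodrigues(T[:3,:3])[0],T[:3,3],d['K'],d['D'])[0][:,0]
def crop(name,out,u0,v0,u1,v1,s):
    save(out,cv2.resize(load(name)['im'][v0:v1,u0:u1],None,fx=s,fy=s,interpolation=cv2.INTER_CUBIC))
def st():
    s=manip.get_state(); print('t',round(s['clock'],2),'p',np.round(s['ee_pos'],4),'F',np.round(s['wrist_force'],2),'gap',round(s['finger_gap'],4),'q',np.round(s['joint_positions'],3)); return s
E
python3 - <<'E'
from h import *
s=st(); print(s['tcp_rot'],R.from_quat(s['tcp_rot']).as_matrix().round(3),manip.finger_overhang)
a=snap('scene','s0');b=snap('side','d0')
save('both',cv2.resize(np.vstack([a,b]),None,fx=.78,fy=.78,interpolation=cv2.INTER_AREA))
E
```

```text
t 0.0 p [ 0.2003 -0.5119  0.2557] F [-0.05 -0.87  0.28] gap 0.0857 q [-1.283  0.351  1.652  0.     1.139 -0.085]
[ 8.25889857e-01 -5.63831154e-01 -4.67859918e-04 -3.92896852e-04] [[ 0.364 -0.931 -0.   ]
 [-0.931 -0.364  0.001]
 [-0.001 -0.    -1.   ]] 0.025
```

View pics/both.png

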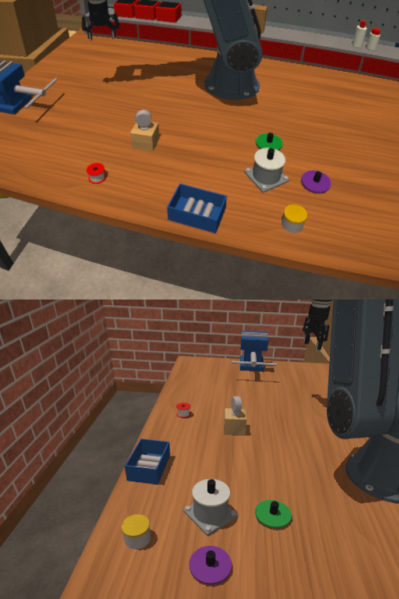

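Picture 1. Three things look like the cover: the light-grey one on the housing (scene px ≈ 345,205), a green one (345,182) and a purple one (405,232). I want the light-grey one on the housing. The gauge and holder are at about (185,170). Next I'll check this in one enlarged crop.

Run:
```python
from h import *
A=load('s0')['im'];B=load('d0')['im']
f=lambda im,u,v,w=100,h=75:cv2.resize(im[v:v+h,u:u+w],None,fx=4,fy=4,interpolation=cv2.INTER_CUBIC)
save('c1',np.vstack([np.hstack([f(A,300,170),f(A,140,130)]),np.hstack([f(B,220,225),f(B,250,115)])]))
```

```text
(no output)
```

View pics/c1.png

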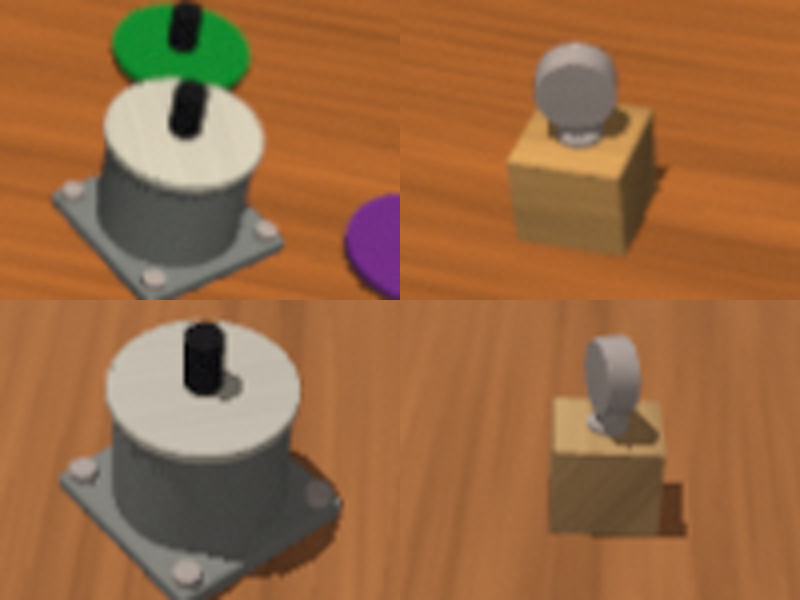

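Picture 2 confirms it: a black knob on a light-grey cover that rests on the pot. The knob top is at scene (347.7,191.8) and side (271,232.5). The dial centre is at scene (184,151.5) and side (303,134).

Run:
```python
from h import *
for n,u,v,z in [('s0',347.7,191.8,.121),('s0',346,203.7,.087),('d0',271,232.5,.121),('d0',270.8,247.5,.087),('s0',183.9,151.7,.112),('d0',303,133.9,.112)]: print(n,pt(n,u,v,z).round(4))
# holder top corners, scene: left-front, right-front, right-back, left-back
for n,u,v in [('s0',140+(510-400)/4,130+160/4),('s0',140+(625-400)/4,130+172/4),('s0',140+(654-400)/4,130+108/4),('d0',250+155/4,115+99/4),('d0',250+262/4,115+103/4),('d0',250+263/4,115+155/4),('d0',250+153/4,115+150/4)]: print(n,pt(n,u,v,.07).round(4))
# bystanders rough
for n,u,v in [('s0',345,182),('s0',405,232),('s0',378,272),('s0',253,265)]: print(n,pt(n,u,v,.02).round(3))
```

```text
s0 [0.5492 0.2281 0.121 ]
s0 [0.555  0.2295 0.087 ]
d0 [0.5492 0.2285 0.121 ]
d0 [0.5481 0.2358 0.087 ]
s0 [ 0.4985 -0.2208  0.112 ]
d0 [ 0.4954 -0.217   0.112 ]
s0 [ 0.5371 -0.257   0.07  ]
s0 [ 0.5271 -0.177   0.07  ]
s0 [ 0.454  -0.1829  0.07  ]
d0 [ 0.5363 -0.2535  0.07  ]
d0 [ 0.4559 -0.2577  0.07  ]
d0 [ 0.4552 -0.1809  0.07  ]
d0 [ 0.5338 -0.1778  0.07  ]
s0 [0.388 0.215 0.02 ]
s0 [0.544 0.391 0.02 ]
s0 [0.695 0.334 0.02 ]
s0 [0.754 0.046 0.02 ]
```

Emit:
play_rows(moves=[[-0.033,-0.035,0,0,0,0],[-0.033,-0.035,0,0,0,0],[-0.033,-0.035,0,0,0,0],[-0.033,-0.035,0,0,0,0],[-0.033,-0.035,0,0,0,0]], claw=1)

```text
clock: 0.6
ee_pos: [0.3035, -0.2929, 0.2562]
tcp_rot: [0.826, -0.564, -0.0, -0.0]
wrist_force: [1.8, -0.3, -0.6]
finger_gap: 0.0852
```

Run:
```python
from h import *
st(); save('w1',cv2.resize(snap('wrist','w1'),None,fx=1.5,fy=1.5)); print(proj('w1',[[.497,-.218,.14],[.497,-.218,.112]]))
```

```text
t 0.6 p [ 0.3035 -0.2929  0.2562] F [ 1.79 -0.34 -0.55] gap 0.0852 q [-0.878  0.114  1.96   0.     1.068  0.32 ]
[[ 258.2307901  -121.18465974]
 [ 257.95949465  -95.09177771]]
```

View pics/w1.png

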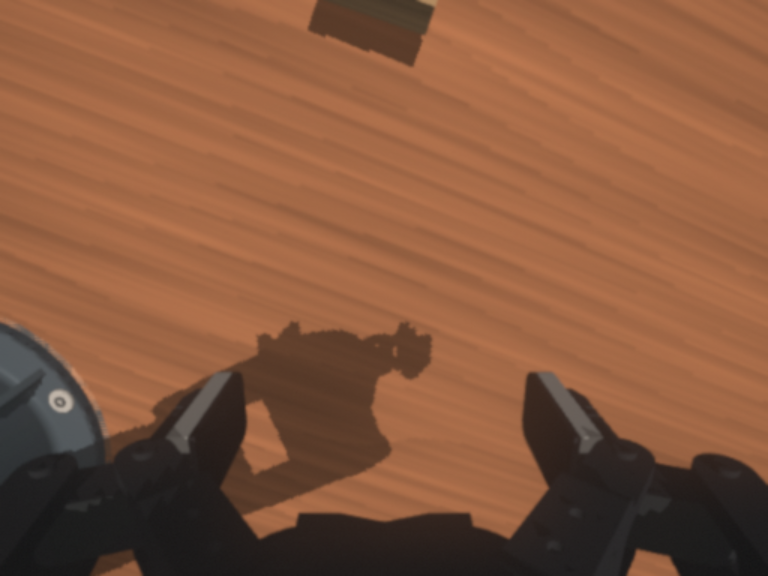

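Picture 3: the wrist camera looks along tool −y. Only the holder's edge is in view, at the top around (250,10). I'll continue towards the housing.

Emit:
play_rows(moves=[[-0.033,-0.035,0,0,0,0],[-0.033,-0.035,0,0,0,0],[-0.033,-0.035,0,0,0,0],[-0.033,-0.035,0,0,0,0],[-0.033,-0.035,0,0,0,0]])

```text
clock: 1.15
ee_pos: [0.4065, -0.0755, 0.2564]
tcp_rot: [0.826, -0.564, 0.0, -0.0]
wrist_force: [0.4, -1.3, 0.2]
finger_gap: 0.0855
```

Emit:
play_rows(moves=[[-0.035,-0.033,0,0,0,0],[-0.035,-0.033,0,0,0,0],[-0.035,-0.033,0,0,0,0],[-0.03,-0.02,0,0,0,0],[-0.02,-0.01,0,0,0,0]])

```text
clock: 1.65
ee_pos: [0.4701, 0.1163, 0.2559]
tcp_rot: [0.826, -0.563, -0.0, 0.0]
wrist_force: [-0.5, -1.4, -0.4]
finger_gap: 0.0854
```

Run:
```python
from h import *
s=st(); save('w2',cv2.resize(snap('wrist','w2'),None,fx=1.5,fy=1.5)); print(1.5*proj('w2',[[.55,.2285,.121],[.55,.2285,.087]]))
print(R.from_quat(s['tcp_rot']).as_matrix().T@(np.array([.55,.2285,.23])-s['ee_pos']))
```

```text
t 1.65 p [0.4701 0.1163 0.2559] F [-0.5  -1.4  -0.43] gap 0.0854 q [0.146 0.232 1.816 0.    1.094 1.342]
[[232.57000578  63.57705066]
 [251.1322837   74.53391696]]
[-0.07514556 -0.11541755  0.02591861]
```

View pics/w2.png

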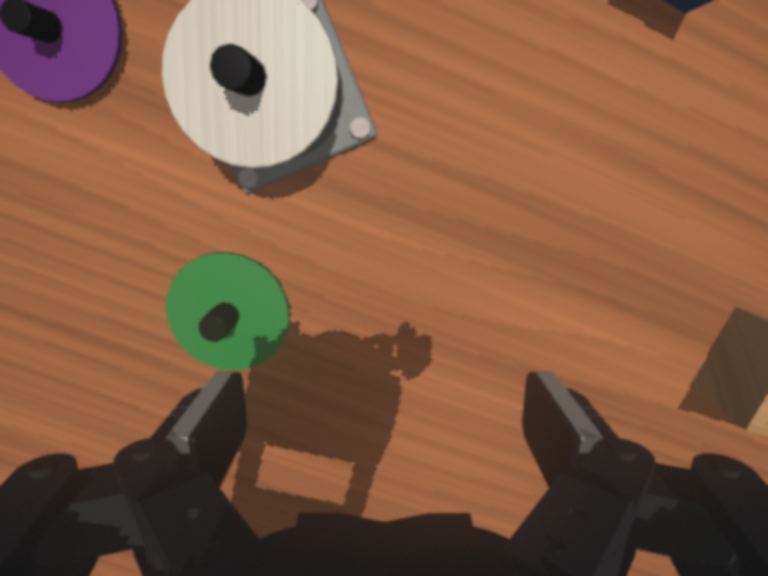

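Picture 4: the knob top is at (232,66), where (232.6,63.6) was predicted, so the estimate is about 1.4 mm off. I'll correct for that and descend.

Emit:
play_rows(moves=[[-0.025,-0.038,0,0,0,0],[-0.025,-0.038,0,0,0,0],[-0.025,-0.038,0.015,0,0,0],[0,0,0.035,0,0,0],[0,0,0.03,0,0,0]], claw=0.7)

```text
clock: 2.2
ee_pos: [0.5486, 0.226, 0.1744]
tcp_rot: [0.826, -0.563, -0.0, 0.0]
wrist_force: [0.3, 0.3, -1.0]
finger_gap: 0.0597
```

Emit:
play_rows(moves=[[0,0,0.025,0,0,0],[0,0,0.02,0,0,0],[0,0,0.008,0,0,0],[0,0,0.005,0,0,0],[0,0,0,0,0,0]])

```text
clock: 2.7
ee_pos: [0.5487, 0.2252, 0.1184]
tcp_rot: [0.826, -0.564, -0.0, 0.0]
wrist_force: [0.0, -0.7, 0.8]
finger_gap: 0.06
```

Emit:
play_rows(moves=[[0,0,0,0,0,0],[0,0,0,0,0,0],[0,0,0,0,0,0],[0,0,0,0,0,0],[0,0,0,0,0,0]], claw=0)

```text
clock: 3.2
ee_pos: [0.5487, 0.2266, 0.1195]
tcp_rot: [0.826, -0.564, -0.0, -0.001]
wrist_force: [-4.5, 7.8, 5.8]
finger_gap: 0.0203
```

Emit:
play_rows(moves=[[0,0,0,0,0,0],[0,0,0,0,0,0],[0,0,-0.004,0,0,0],[0,0,-0.006,0,0,0],[0,0,-0.01,0,0,0]])

```text
clock: 3.7
ee_pos: [0.5481, 0.2254, 0.1382]
tcp_rot: [0.826, -0.564, -0.0, 0.001]
wrist_force: [-0.6, -0.2, -1.2]
finger_gap: 0.0199
```

Emit:
play_rows(moves=[[0,0,-0.015,0,0,0],[0,0,-0.015,0,0,0],[0,0,-0.01,0,0,0],[0,0,0,0,0,0],[0,0,0,0,0,0]])

```text
clock: 4.2
ee_pos: [0.5486, 0.2252, 0.1784]
tcp_rot: [0.826, -0.564, 0.0, -0.0]
wrist_force: [0.1, 0.2, -2.6]
finger_gap: 0.0201
```

Run:
```python
from h import *
s=st(); print(R.from_quat(s['tcp_rot']).as_matrix().T@(np.array([.50,.0,.10])-s['ee_pos']))
a=snap('side','d1');b=snap('wrist','w3')
save('c3',np.hstack([cv2.resize(a[190:350,200:350],None,fx=2.4,fy=2.4),b]))
print(proj('w3',s['ee_pos']+np.array([[0,0,-.006]])))
```

```text
t 4.2 p [0.5486 0.2252 0.1784] F [ 0.09  0.17 -2.56] gap 0.0201 q [ 0.311  0.515  1.609 -0.     1.018  1.509]
[0.19207637 0.12726691 0.07834125]
[[258.29228489 274.61363295]]
```

View pics/c3.png

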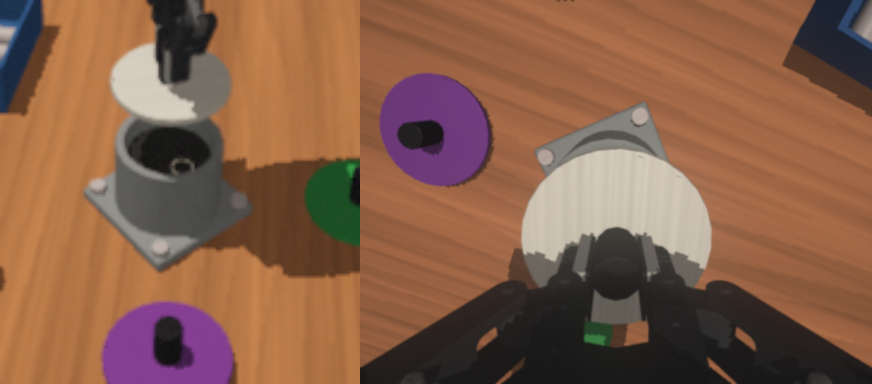

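Picture 5: the cover is lifted level and weighs 2.6 N. The white circle is visible inside the pot at side px ≈ (276,259.6). I'll carry the cover to (0.50, 0).

Emit:
play_rows(moves=[[0.02,0.014,0,0,0,0],[0.034,0.022,0,0,0,0],[0.038,0.025,0,0,0,0],[0.038,0.025,0,0,0,0],[0.034,0.022,0,0,0,0]])

```text
clock: 4.8
ee_pos: [0.5068, 0.0315, 0.1778]
tcp_rot: [0.826, -0.564, -0.0, 0.0]
wrist_force: [1.2, -0.2, -2.9]
finger_gap: 0.02
```

Emit:
play_rows(moves=[[0.02,0.013,0.01,0,0,0],[0.008,0.006,0.02,0,0,0],[0,0,0.025,0,0,0],[0,0,0.025,0,0,0],[0,0,0.02,0,0,0]])

```text
clock: 5.3
ee_pos: [0.4997, 0.0001, 0.0766]
tcp_rot: [0.826, -0.564, -0.001, 0.0]
wrist_force: [0.0, 0.4, -1.7]
finger_gap: 0.0204
```

Emit:
play_rows(moves=[[0,0,0.015,0,0,0],[0,0,0.006,0,0,0],[0,0,0.004,0,0,0],[0,0,0.003,0,0,0],[0,0,0,0,0,0]])

```text
clock: 5.8
ee_pos: [0.5004, 0.0003, 0.0505]
tcp_rot: [0.826, -0.564, 0.0, -0.0]
wrist_force: [0.7, -0.7, -2.8]
finger_gap: 0.02
```

Still hanging. I'll lower in small steps until contact.

Emit:
play_rows(moves=[[0,0,0.001,0,0,0],[0,0,0.001,0,0,0],[0,0,0.001,0,0,0],[0,0,0,0,0,0],[0,0,0,0,0,0]])

```text
clock: 6.3
ee_pos: [0.5005, 0.0002, 0.0475]
tcp_rot: [0.826, -0.564, 0.0, -0.0]
wrist_force: [-0.9, -0.9, 2.6]
finger_gap: 0.02
```

Emit:
play_rows(moves=[[0,0,0.0005,0,0,0],[0,0,0.0005,0,0,0],[0,0,0,0,0,0],[0,0,0,0,0,0],[0,0,0,0,0,0]])

```text
clock: 6.8
ee_pos: [0.5005, 0.0002, 0.0475]
tcp_rot: [0.826, -0.564, 0.0, -0.0]
wrist_force: [-6.6, -0.6, 18.5]
finger_gap: 0.0201
```

In contact, so I'll release and retreat.

Emit:
play_rows(moves=[[0,0,-0.0008,0,0,0],[0,0,0,0,0,0],[0,0,0,0,0,0],[0,0,0,0,0,0],[0,0,0,0,0,0]], claw=0.7)

```text
clock: 7.3
ee_pos: [0.5003, 0.0003, 0.047]
tcp_rot: [0.826, -0.564, -0.0, 0.0]
wrist_force: [1.2, -0.6, 0.8]
finger_gap: 0.0599
```

Emit:
play_rows(moves=[[0,0,-0.02,0,0,0],[0,0,-0.035,0,0,0],[0,0,-0.04,0,0,0],[0,0,-0.045,0,0,0],[0,0,-0.045,0,0,0]])

```text
clock: 7.8
ee_pos: [0.4999, 0.0003, 0.2338]
tcp_rot: [0.826, -0.564, -0.0, 0.0]
wrist_force: [0.5, -0.2, 0.1]
finger_gap: 0.06
```

Run:
```python
from h import *
s=st(); a=snap('scene','s1');b=snap('side','d1b')
f=lambda im,u,v,w=100,h=75:cv2.resize(im[v:v+h,u:u+w],None,fx=4,fy=4,interpolation=cv2.INTER_CUBIC)
save('c4',np.vstack([np.hstack([f(a,300,170),f(a,215,140)]),np.hstack([f(b,220,225),f(b,250,115)])]))
print(R.from_quat(s['tcp_rot']).as_matrix().T@(np.array([.496,-.218,.23])-s['ee_pos']))
```

```text
t 7.8 p [4.999e-01 3.000e-04 2.338e-01] F [ 0.48 -0.22  0.11] gap 0.06 q [-0.093  0.287  1.803 -0.     1.052  1.105]
[0.20187111 0.08311309 0.0037517 ]
```

View pics/c4.png

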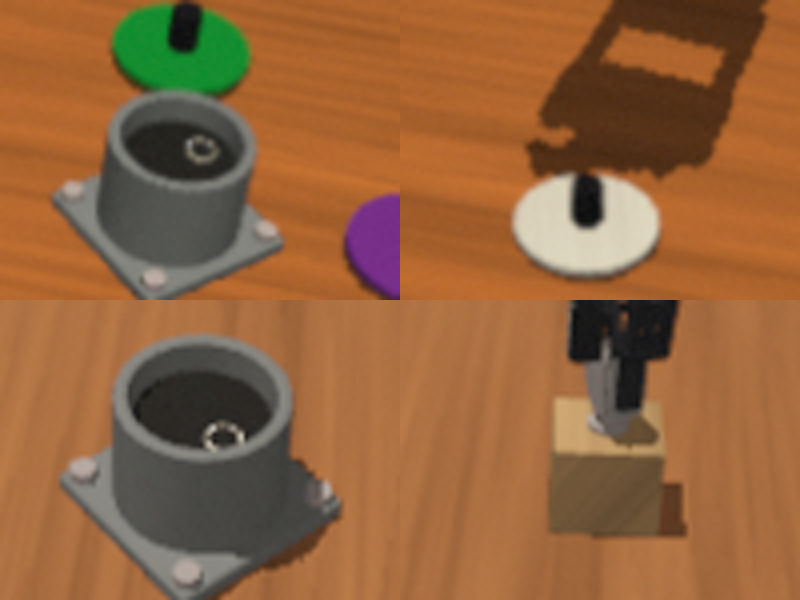

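Picture 6: the cover stands upright on the bench. The circle is at scene (350.5,207.3) and side (276,259.5). Next I'll go towards the gauge and look with the wrist camera.

Emit:
play_rows(moves=[[0.04,0.03,0,0,0,0],[0.04,0.03,0,0,0,0],[0.04,0.03,0,0,0,0],[0.04,0.03,0,0,0,0],[0.04,0.03,0,0,0,0]], claw=1)

```text
clock: 8.4
ee_pos: [0.4324, -0.2423, 0.2315]
tcp_rot: [0.826, -0.564, -0.0, -0.0]
wrist_force: [1.6, -0.4, 0.3]
finger_gap: 0.0851
```

Run:
```python
from h import *
s=st(); save('w4',cv2.resize(snap('wrist','w4'),None,fx=1.5,fy=1.5)); print(1.5*proj('w4',[[.497,-.218,.14],[.497,-.218,.112],[.497,-.218,.07]]))
print(pt('s1',350.5,207.25,.062),pt('d1b',276,259.5,.062))
# rim outer ellipse centres
print(pt('s1',300+180/4,170+139/4,.08),pt('d1b',220+203/4,225+96/4,.08))
```

```text
t 8.4 p [ 0.4324 -0.2423  0.2315] F [ 1.62 -0.38  0.25] gap 0.0851 q [-0.605  0.282  1.816  0.     1.044  0.593]
[[388.20663131 161.26595406]
 [387.70862334 160.39503854]
 [387.14920112 159.41679672]]
[0.53675952 0.24223771 0.062     ] [0.53610889 0.24351114 0.062     ]
[0.55166957 0.22748329 0.08      ] [0.54833374 0.23285804 0.08      ]
```

View pics/w4.png

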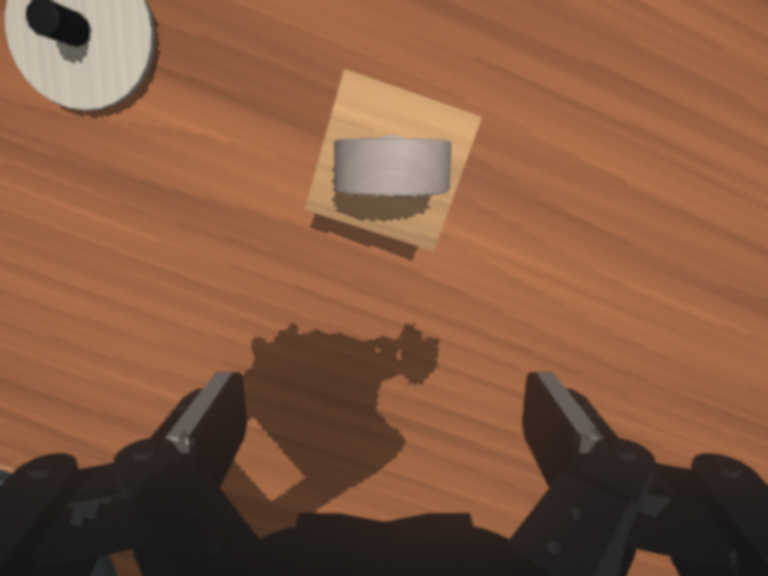

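Picture 7: the coin's centre is at (393.5,167) in enlarged pixels. Its width runs along tool x within about 1.3°, so I need about −91° of tool yaw to grip across the 24 mm thickness.

Run:
```python
from h import *
for z in (.112,.14): print(pt('w4',393.5/1.5,167/1.5,z))
s=st(); M=R.from_quat(s['tcp_rot']).as_matrix(); print(M.T@(pt('w4',393.5/1.5,167/1.5,.125)-s['ee_pos']))
```

```text
[ 0.49514044 -0.22173004  0.112     ]
[ 0.4956176  -0.22096001  0.14      ]
t 8.45 p [ 0.431  -0.2481  0.2316] F [-2.49 -4.17 -0.32] gap 0.0856 q [-0.615  0.284  1.812 -0.002  1.044  0.587]
[-0.00182075 -0.06981899  0.10654647]
```

Emit:
play_rows(moves=[[0,0,0,0,0,-0.14],[0,0,0,0,0,-0.14],[0,0,0,0,0,-0.14],[0,0,0,0,0,-0.14],[0,0,0,0,0,-0.14]])

```text
clock: 8.95
ee_pos: [0.4333, -0.2405, 0.2313]
tcp_rot: [0.97, -0.244, -0.0, -0.0]
wrist_force: [-0.3, 0.3, 0.7]
finger_gap: 0.0856
```

Emit:
play_rows(moves=[[0,0,0,0,0,-0.14],[0,0,0,0,0,-0.14],[0,0,0,0,0,-0.14],[0,0,0,0,0,-0.14],[0,0,0,0,0,-0.14]])

```text
clock: 9.45
ee_pos: [0.4333, -0.2405, 0.2314]
tcp_rot: [0.995, 0.104, -0.0, -0.0]
wrist_force: [-0.4, 0.0, -0.9]
finger_gap: 0.0849
```

Emit:
play_rows(moves=[[0,0,0,0,0,-0.14],[0,0,0,0,0,-0.05],[0,0,0,0,0,0],[0,0,0,0,0,0],[0,0,0,0,0,0]])

```text
clock: 9.95
ee_pos: [0.4334, -0.2406, 0.2318]
tcp_rot: [0.981, 0.194, -0.0, -0.0]
wrist_force: [-0.3, 0.9, 0.1]
finger_gap: 0.0854
```

Run:
```python
from h import *
s=st(); M=R.from_quat(s['tcp_rot']).as_matrix(); print(M.round(3)); print(M.T@(pt('w4',393.5/1.5,167/1.5,.125)-s['ee_pos']))
```

```text
t 9.95 p [ 0.4334 -0.2406  0.2318] F [-0.33  0.88  0.07] gap 0.0854 q [-0.601  0.282  1.815  0.     1.045 -0.991]
[[ 0.925  0.381 -0.   ]
 [ 0.381 -0.925  0.   ]
 [-0.    -0.    -1.   ]]
[0.06464233 0.00586743 0.10682793]
```

Emit:
play_rows(moves=[[0.022,0.02,0,0,0,0],[0.022,0.02,0,0,0,0],[0.0205,0.016,0,0,0,0],[0,0,0,0,0,0],[0,0,0,0,0,0]])

```text
clock: 10.45
ee_pos: [0.5142, -0.2675, 0.2315]
tcp_rot: [0.981, 0.195, -0.0, -0.0]
wrist_force: [-0.5, 0.2, -0.0]
finger_gap: 0.0852
```

Run:
```python
from h import *
s=st(); snap('wrist','w5'); crop('w5','c5',150,20,350,170,4); P=[.4955,-.2205]
print(((proj('w5',[P+[.14],P+[.112],P+[.07]]))-[150,20])*4)
```

```text
t 10.45 p [ 0.5142 -0.2675  0.2315] F [-0.46  0.22 -0.05] gap 0.0852 q [-0.56   0.43   1.598 -0.     1.114 -0.952]
[[426.11918853 471.65725259]
 [425.83565983 455.41333378]
 [425.51512849 437.05714017]]
```

View pics/c5.png

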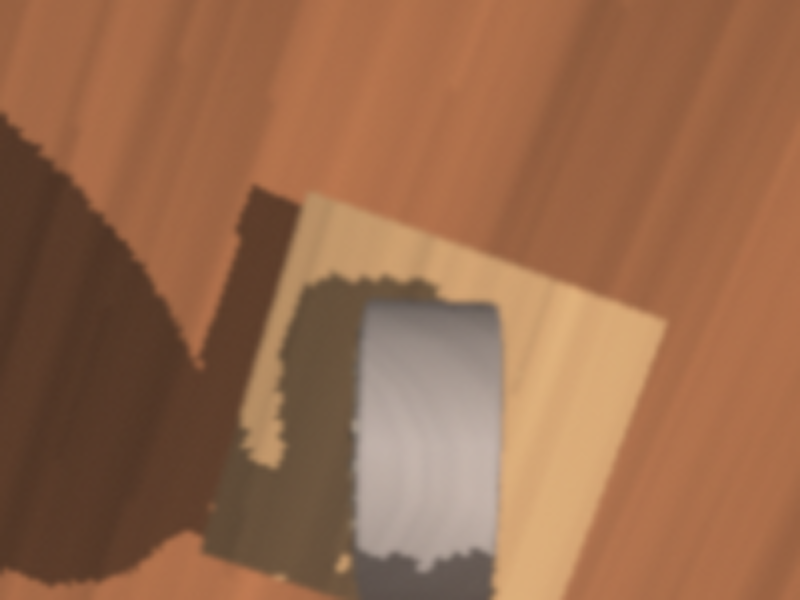

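Picture 8 (crop): the coin is centred at column 428, with 426 predicted, and tilted about 1.3°. Position is confirmed at (0.4955, −0.2205). I'll align and descend.

Emit:
play_rows(moves=[[0.001,-0.025,0,0,0,0.02],[0,-0.0255,0,0,0,0],[0,0,0.02,0,0,0],[0,0,0.03,0,0,0],[0,0,0.025,0,0,0]])

```text
clock: 11.0
ee_pos: [0.4956, -0.2201, 0.1564]
tcp_rot: [0.983, 0.185, 0.0, 0.0]
wrist_force: [0.4, -0.4, 0.4]
finger_gap: 0.0854
```

Emit:
play_rows(moves=[[0,0,0.02,0,0,0],[0,0,0.012,0,0,0],[0,0,0.0065,0,0,0],[0,0,0,0,0,0],[0,0,0,0,0,0]])

```text
clock: 11.5
ee_pos: [0.4968, -0.2207, 0.1194]
tcp_rot: [0.983, 0.185, 0.0, 0.0]
wrist_force: [0.3, 0.5, 0.5]
finger_gap: 0.0857
```

Emit:
play_rows(moves=[[0,0,0,0,0,0],[0,0,0,0,0,0],[0,0,0,0,0,0],[0,0,0,0,0,0],[0,0,0,0,0,0]], claw=0)

```text
clock: 12.0
ee_pos: [0.4966, -0.2205, 0.1188]
tcp_rot: [0.983, 0.185, 0.0, 0.0]
wrist_force: [-1.5, -0.4, 2.7]
finger_gap: 0.023
```

Emit:
play_rows(moves=[[0,0,0,0,0,0],[0,0,0,0,0,0],[0,0,0,0,0,0],[0,0,0,0,0,0],[0,0,0,0,0,0]])

```text
clock: 12.5
ee_pos: [0.4966, -0.2206, 0.1188]
tcp_rot: [0.983, 0.185, 0.0, 0.0]
wrist_force: [-2.1, -0.1, 5.5]
finger_gap: 0.0233
```

Emit:
play_rows(moves=[[0,0,-0.005,0,0,0],[0,0,-0.01,0,0,0],[0,0,-0.02,0,0,0],[0,0,-0.025,0,0,0],[0,0,-0.025,0,0,0]])

```text
clock: 13.0
ee_pos: [0.4963, -0.2204, 0.2048]
tcp_rot: [0.983, 0.185, -0.0, -0.0]
wrist_force: [0.1, -0.7, -1.5]
finger_gap: 0.0232
```

Emit:
play_rows(moves=[[0,0,-0.02,0,0,0],[0,0,-0.01,0,0,0],[0,0,-0.005,0,0,0],[0,0,0,0,0,0],[0,0,0,0,0,0]])

```text
clock: 13.5
ee_pos: [0.4962, -0.2203, 0.2377]
tcp_rot: [0.983, 0.185, -0.001, -0.0]
wrist_force: [-0.2, 1.1, -3.0]
finger_gap: 0.024
```

Run:
```python
from h import *
s=st(); M=R.from_quat(s['tcp_rot']).as_matrix(); print(M.round(3)); p=s['ee_pos']
print(M.T@(np.array([.5365,.243,p[2]])-p))
a=snap('scene','s2');b=snap('side','d2')
g=p+M@[0,0,.006]; L=[g,g-[0,0,.042],g-[0,0,.098]]
A=proj('s2',L);B=proj('d2',L);ca=(A[1]-[50,37]).astype(int);cb=(B[1]-[50,37]).astype(int)
f=lambda im,c:cv2.resize(im[c[1]:c[1]+75,c[0]:c[0]+100],None,fx=4,fy=4,interpolation=cv2.INTER_CUBIC)
save('c6',np.hstack([f(a,ca),f(b,cb)])); print(ca,cb,(A-ca)*4,(B-cb)*4)
```

```text
t 13.5 p [ 0.4962 -0.2203  0.2377] F [-0.2   1.05 -3.03] gap 0.024 q [-0.504  0.359  1.689 -0.     1.095 -0.876]
[[ 0.932  0.363 -0.001]
 [ 0.363 -0.932  0.001]
 [-0.001 -0.001 -1.   ]]
[ 2.05938949e-01 -4.16994636e-01  2.61080065e-04]
[132  90] [254  71] [[195.41691544  94.07693783]
 [200.48825426 149.00472691]
 [207.05660674 218.90975874]] [[207.09043282  93.01041136]
 [202.6766364  149.96989242]
 [197.07083506 222.3530587 ]]
```

View pics/c6.png

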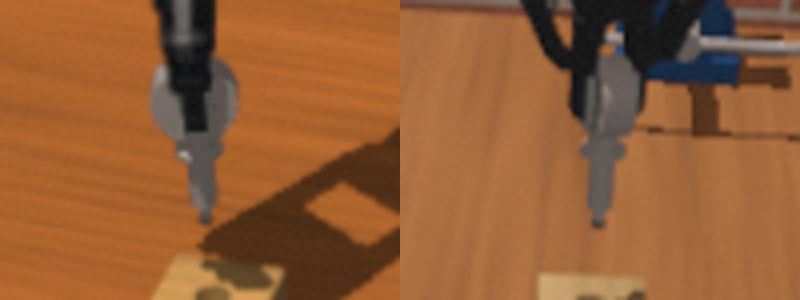

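Picture 9: the gauge hangs upright in the grip. The foot is at scene crop (206,221) and side crop (198,226), where (207,219) and (197,222) were predicted. I'll carry it over.

Emit:
play_rows(moves=[[0.008,-0.017,0,0,0,0],[0.016,-0.033,0,0,0,0],[0.021,-0.042,0,0,0,0],[0.021,-0.042,0,0,0,0],[0.021,-0.042,0,0,0,0]])

```text
clock: 14.1
ee_pos: [0.5133, -0.0232, 0.2381]
tcp_rot: [0.983, 0.185, -0.0, -0.0]
wrist_force: [1.1, -0.1, -2.5]
finger_gap: 0.0234
```

Emit:
play_rows(moves=[[0.021,-0.042,0,0,0,0],[0.021,-0.042,0,0,0,0],[0.021,-0.042,0,0,0,0],[0.021,-0.042,0,0,0,0],[0.02,-0.041,0,0,0,0]])

```text
clock: 14.6
ee_pos: [0.5343, 0.2096, 0.238]
tcp_rot: [0.983, 0.185, -0.0, 0.0]
wrist_force: [1.6, -1.2, -2.2]
finger_gap: 0.0234
```

Emit:
play_rows(moves=[[0.01,-0.02,0,0,0,0],[0.005,-0.012,0,0,0,0],[0,0,0,0,0,0],[0,0,0,0,0,0],[0,0,0,0,0,0]])

```text
clock: 15.1
ee_pos: [0.537, 0.2415, 0.2385]
tcp_rot: [0.983, 0.184, -0.0, 0.0]
wrist_force: [0.5, 0.8, -1.6]
finger_gap: 0.0235
```

Run:
```python
from h import *
s=st(); M=R.from_quat(s['tcp_rot']).as_matrix(); print(M.round(3)); p=s['ee_pos']
print(M.T@(np.array([.5365,.243,p[2]])-p))
```

```text
t 15.1 p [0.537  0.2415 0.2385] F [ 0.53  0.77 -1.57] gap 0.0235 q [ 0.344  0.439  1.567 -0.     1.136 -0.027]
[[ 0.932  0.362 -0.   ]
 [ 0.362 -0.932 -0.   ]
 [-0.     0.    -1.   ]]
[ 8.54318203e-05 -1.54114310e-03 -3.16953336e-07]
```

Emit:
play_rows(moves=[[0,-0.0015,0.01,0,0,0],[0,0,0.02,0,0,0],[0,0,0.018,0,0,0],[0,0,0.01,0,0,0],[0,0,0,0,0,0]])

```text
clock: 15.6
ee_pos: [0.5358, 0.2436, 0.179]
tcp_rot: [0.983, 0.185, -0.001, 0.0]
wrist_force: [-0.4, -0.2, -2.5]
finger_gap: 0.0234
```

Run:
```python
from h import *
s=st(); p=s['ee_pos']
a=snap('scene','s3');b=snap('side','d3')
f=lambda im,u,v:cv2.resize(im[v:v+50,u:u+66],None,fx=6,fy=6,interpolation=cv2.INTER_CUBIC)
save('c7',np.hstack([f(a,315,175),f(b,240,220)]))
S=[[*p[:2],p[2]-.104],[.5365,.243,.062]]
print((proj('s3',S)-[315,175])*6,(proj('d3',S)-[240,220])*6)
```

```text
t 15.6 p [0.5358 0.2436 0.179 ] F [-0.37 -0.19 -2.55] gap 0.0234 q [ 0.348  0.508  1.619 -0.     1.018 -0.024]
[[221.03734541 169.88406742]
 [214.85086863 193.44092744]] [[218.22218544 209.74938798]
 [214.97754993 235.83779265]]
```

View pics/c7.png

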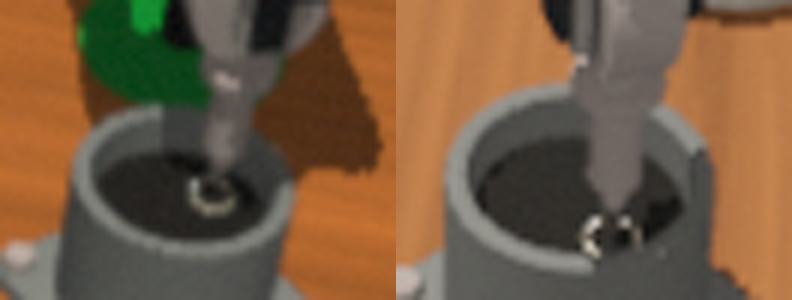

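Picture 10: the foot sits directly above the circle. The circle is at scene crop (212,193) and the foot end at (218,177), which agrees with the projections. I'll lower slowly and watch the force.

Emit:
play_rows(moves=[[0,0,0.003,0,0,0],[0,0,0.003,0,0,0],[0,0,0.002,0,0,0],[0,0,0.001,0,0,0],[0,0,0,0,0,0]])

```text
clock: 16.2
ee_pos: [0.5363, 0.2442, 0.1715]
tcp_rot: [0.983, 0.185, -0.0, 0.0]
wrist_force: [-0.7, -0.7, -2.1]
finger_gap: 0.023
```

Emit:
play_rows(moves=[[0,0,0.001,0,0,0],[0,0,0.001,0,0,0],[0,0,0,0,0,0],[0,0,0,0,0,0],[0,0,0,0,0,0]])

```text
clock: 16.7
ee_pos: [0.5364, 0.2442, 0.1696]
tcp_rot: [0.983, 0.185, 0.0, 0.0]
wrist_force: [0.3, -0.2, -1.4]
finger_gap: 0.0233
```

Emit:
play_rows(moves=[[0,0,0.001,0,0,0],[0,0,0.001,0,0,0],[0,0,0,0,0,0],[0,0,0,0,0,0],[0,0,0,0,0,0]])

```text
clock: 17.2
ee_pos: [0.5363, 0.2443, 0.1676]
tcp_rot: [0.983, 0.185, 0.0, -0.0]
wrist_force: [-0.0, 0.1, -2.7]
finger_gap: 0.0235
```

```bash
cat > f.py <<'E'
from h import *
F=[]
for _ in range(6):
    s=manip.get_state(); F.append(np.r_[s['wrist_force'],s['ee_pos']]); manip.snapshot('wrist')
print(round(s['clock'],2),np.mean(F,0).round(4),np.std(F,0).round(4))
E
python3 f.py
```

```text
17.45 [ 0.0221 -0.0916 -2.3647  0.5364  0.2442  0.1676] [0.3234 0.3557 0.5747 0.     0.     0.    ]
```

Baseline is −2.36 N and there is no contact yet. I'll trim 1 mm laterally and continue.

Emit:
play_rows(moves=[[-0.0004,0.001,0,0,0,0],[0,0,0.001,0,0,0],[0,0,0.001,0,0,0],[0,0,0,0,0,0],[0,0,0,0,0,0]])

```text
clock: 18.0
ee_pos: [0.5364, 0.2431, 0.1657]
tcp_rot: [0.983, 0.185, 0.0, 0.0]
wrist_force: [-0.0, -0.9, -0.8]
finger_gap: 0.0233
```

```bash
python3 f.py
```

```text
18.25 [-0.0421 -0.9054 -0.6311  0.5364  0.2431  0.1657] [0.3565 0.2412 0.5531 0.     0.     0.    ]
```

Emit:
play_rows(moves=[[0,0,0.001,0,0,0],[0,0,0.001,0,0,0],[0,0,0,0,0,0],[0,0,0,0,0,0],[0,0,0,0,0,0]])

```text
clock: 18.8
ee_pos: [0.5364, 0.2432, 0.1636]
tcp_rot: [0.983, 0.185, 0.0, 0.0]
wrist_force: [-0.4, -0.9, -0.5]
finger_gap: 0.0229
```

```bash
python3 f.py
```

```text
19.05 [-0.0566 -0.9384  0.219   0.5364  0.2432  0.1636] [0.4818 0.3569 0.3928 0.     0.     0.    ]
```

The force puts contact at z ≈ 0.1668, so half way is z ≈ 0.161.

Emit:
play_rows(moves=[[0,0,0.001,0,0,0],[0,0,0.001,0,0,0],[0,0,0.0007,0,0,0],[0,0,0,0,0,0],[0,0,0,0,0,0]])

```text
clock: 19.6
ee_pos: [0.5363, 0.2432, 0.1609]
tcp_rot: [0.983, 0.185, 0.0, 0.0]
wrist_force: [0.0, -2.2, 1.6]
finger_gap: 0.0232
```

```bash
python3 f.py; python3 f.py; python3 f.py
python3 - <<'E'
from h import *
a=snap('scene','s4');b=snap('side','d4')
f=lambda im,u,v:cv2.resize(im[v:v+50,u:u+66],None,fx=6,fy=6,interpolation=cv2.INTER_CUBIC)
save('c8',np.hstack([f(a,315,175),f(b,240,220)])); save('c9',np.hstack([cv2.resize(x,None,fx=.78,fy=.78) for x in(a,b)]))
E
```

```text
19.85 [-0.3728 -1.4248  1.0455  0.5364  0.2432  0.1609] [0.4042 0.3988 0.7863 0.     0.     0.    ]
20.15 [ 0.6238 -1.6145  1.0065  0.5364  0.2432  0.1609] [0.1632 0.1282 0.4959 0.     0.     0.    ]
20.45 [-0.0367 -1.1794  1.3845  0.5363  0.2432  0.1609] [0.3705 0.4454 0.4768 0.     0.     0.    ]
```

View pics/c8.png

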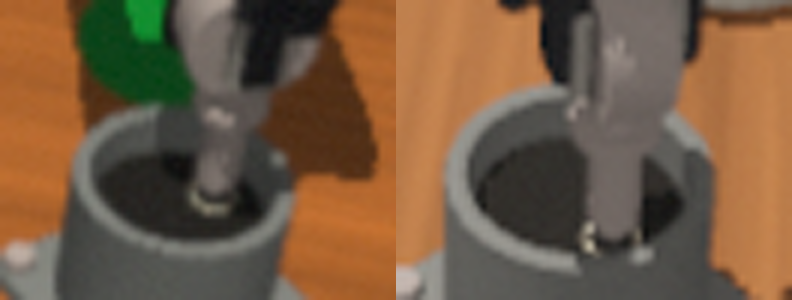

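View pics/c9.png

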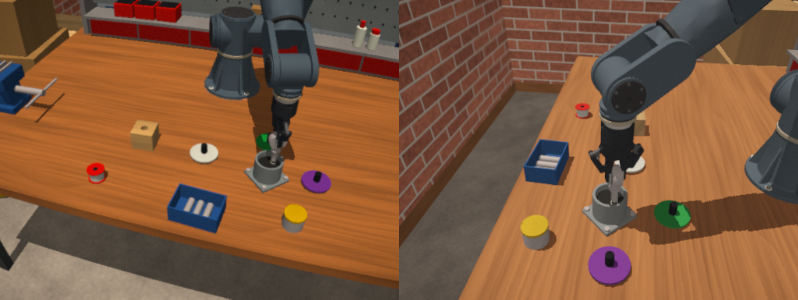

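Pictures 11 and 12: the foot is within the circle, the ring shows on both sides of it, the gauge is upright, the cover is on the bench, and the bystanders haven't moved. The spring reads 3.5 N, about half way.

```bash
python3 -c "
from station import manip
print(manip.close_job())"
```

```text
the job is handed in; nothing more can be done
None
```

I lifted the cover off the housing and set it down upright on its plug at about (0.50, 0.00). I then took the gauge from its holder, and it is still in the gripper with its foot pressed in the marked circle. I handed the job in at about 20.6 s.

- **Spring foot:** the press reads about 3.5 N (±0.3 N of noise), which is 6 to 7 mm of the 12 mm travel. The height change since contact gives about 5.9 mm, so both put it near half way.
- **Position:** the gauge's axis is within about 1 mm of the measured spot. In both camera views the ring shows around the foot and the gauge is upright.
- **Other things:** the bin, reel and tin look unmoved.
- **Small disagreements:** the foot looked 1 to 3 mm lower in the pictures than calculated, yet contact came within about 1 mm of the calculated height. There is also a steady sideways force of about 1.4 N at the wrist. It appeared on contact, after the last 1 mm sideways correction, and I left it. Setting the cover down peaked at a reading of about 18 N.

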